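# Clamp a row of spice jars with a notched end stop

## Robot

A 6-joint arm with a two-finger parallel gripper is mounted at the origin on a cart in front of the work surface, level with it; the furniture and walls round the work are solid. World frame = base frame: x ahead of the robot, y to its left, z up, the work surface at z = 0. Lengths are in mm, angles in degrees, forces in N, time in s.
With the tool pointing down it reaches from about 275 to 750 mm from the base axis. Payload 10.2 kg.
Tool frame: the origin (TCP) lies between the finger pads; the fingertips stand 19 mm ahead of it and the grasp point (between the pads) is the TCP (bot.tip_extent is the distance from the TCP to the fingertips, in mm); z points along the fingers, y is the line along which they close (so a half turn about z gives the same grasp; the last joint's range is limited). The gripper opens to 85 mm and grips with 20 to 120 N. Pads are 22 mm wide; open, the fingers measure 114 mm over their backs; the gripper's body (76 mm by 85 mm) begins 54 mm behind the grasp point. The pads swing forward as they close: fully open they stand 13 mm farther back than shut.
Start: joints at [-88.087, 17.928, 85.812, -0, 76.261, -12.8], TCP at [133.33, -507.794, 250.294] pointing down, gripper open.
Joint ranges: [-168.41, 168.41], [-55.51, 124.54], [10.69, 146.95], [-70.63, 250.63], [1, 178], [-165.06, 165.06]. Speed limits (degrees/s): [136.94, 136.94, 172.46, 180, 180, 180].

## Interface

Orientations are given as [roll, pitch, yaw] about the fixed x, y, z axes, in that order (R = Rz(yaw) Ry(pitch) Rx(roll)).
In Python, from station import bot, viewer, sign_off gives the robot as it stands.
- The arm moves only by the shell command python3 -m pendant 'ROWS' [FORCE]. ROWS is JSON, a list of rows, each an object of numbers: "wx", "wy", "wz": the turn, a rotation vector about the tool's x, y, z in rad; "dx", "dy", "dz": the shift along the tool's x, y, z in m; "jaw": the opening, from 0 (shut) to 1 (fully open). A call has 1 to 12 rows; each row is the pose to reach, as a shift and turn from the pose commanded when the call began, along the tool's axes at that moment; what a row does not reach only later rows make up. A row lasts 1/12 s, in which the tool goes at most 41.7 mm and 7.16 degrees, less where a joint would pass 70% of its speed; a pose out of reach is approached as far as the arm can. A call with a gripper value outside its range is refused whole. The fingers move at their own pace and stop on an object; FORCE is the grip in N (left out, the last holds). Time passes only in rows, so rows that repeat a pose let the fingers close. It gives the time, the measured TCP pose, the force, the opening and the grip force at its end, in the units of the state.
- bot.read_state(): the state, without advancing time (a new reading comes with each control period).
- viewer.read_camera(name): name is "scene" or "top"; returns a dict with "frame" (420x560x3 uint8, red, green, blue), "vertical_fov" (degrees; the focal length in pixels is half the picture's height over the tangent of half this angle, whatever the lens; pixels are square), "cx", "cy" (the principal point, pixels), "k1" (the pictures are not rectified: a ray, as slopes to the right and down, at radius r is drawn at 1 + k1 r^2 times it, then the intrinsics apply), "world_from_camera" (4x4, takes a point from camera to world coordinates). Camera axes: x right, y down, z forward; pixel columns grow to the right and rows downward; lengths in mm; the calibration is good to about 2 mm. A picture is of the moment at which its call begins. There is no depth.
- sign_off(): hands the job in; it is judged then, once.
The state is a dict: "clock": time; "qpos": joint angles; "qd": joint speeds; "joint_efforts": joint torques, N m; "position": TCP position; "orientation": TCP orientation; "ft_force": force on the tool from outside, world axes, zero at the start; "wrist_torque": the same for the moment, N m; "finger_gap": finger opening in mm; "finger_force": force on a finger pad.
Only numpy, scipy, OpenCV 4.12 (cv2) and the standard library are available. Lean on these libraries where they do the work, as an engineer would, in place of code of your own. Each camera call takes 0.05 s, during which the arm holds its last target. There are 200 camera calls.

## Task

Secure the three spice jars in the rack: lift the release bar of the sliding end stop and hold it up while you slide the stop towards the jars, gently closing the row up until the spring pad at the far end gives a little, but never bottoms. Then let the bar down so that it drops fully into a notch on both sides; the row must stay under the pad's spring pressure, all jars upright. Leave the things beside the rack alone.

Things in the scene. Friction and masses are not known exactly. Their poses are not given: they have to be found in the camera images.
- rack: white rack fixed to the worktop, 84 x 372 mm, length along its own y axis; origin at the centre of its underside, z up. Its channel is 47 mm wide, with its floor 6 mm up and side walls 30 mm high. At its -y part runs the black sliding end stop; at its +y end is a fixed wall with a spring pad in front of it. A row of three jars stands between the two, with gaps
- notched_walls (a point): point of the rack midway between its two notched walls, at y = -0.074 in the rack's frame, at the height of the tooth tops (40 mm). Each wall carries a steel strip cut into notches: 14 mm pitch, notches 6.5 mm wide and 8 mm deep, teeth 7.5 mm. The strips are shifted along the rack by up to 7 mm, differently each time, so where the notches lie must be felt or seen
- carriage (a joint): travel of the sliding end stop along the rack's +y (towards the jars), m; 0 to 0.15. It runs with about 4.5 N of friction. At 0 the release bar is at y = -0.135 in the rack's frame
- stop_face (a point): centre of the stop plate's face that meets the jars (plate 43 mm wide, its top 80 mm above the worktop), 55 mm ahead (+y) of the release bar
- release_bar (a joint): lift of the release bar, m; 0 fully down (caught in a notch on both sides), about 0.0075 when its feet rest on tooth tops, 0.014 at its upper stop. A spring pushes it down with 6 N at 0 and 9 N at the upper stop. It rides on the end stop. Its flat feet are 4.5 mm thick: 2 mm of play in a notch. A finger pressing on its side can hold it up by friction
- bar_grip (a point): centre of the release bar's steel crossbar: a round bar 12 mm thick and 46 mm long, lying across the rack (along the rack's x), 114 mm above the worktop when down; two thin legs at its ends run down to the notches. Free space of 45 mm under it and 48 mm to the stop plate's face
- spring_pad (a joint): how far the spring pad is pressed in towards the fixed end (+y), m; 0 free, 0.024 bottomed. It pushes back with 0.8 N at first touch, rising to 5.6 N when bottomed
- pad_face (a point): centre of the spring pad's face that meets the jars (plate 43 mm wide, 8 to 72 mm above the worktop); at rest at y = 0.138 in the rack's frame
- jar_1: spice jar, 41 mm across and 105 mm high, dark cap; a loose jar of 0.08 to 0.16 kg standing in the rack's channel; origin at the centre of its underside
- jar_2: spice jar, 44 mm across and 96 mm high, dark cap; a loose jar of 0.08 to 0.16 kg standing in the rack's channel; origin at the centre of its underside
- jar_3: spice jar, 40 mm across and 105 mm high, dark cap; a loose jar of 0.08 to 0.16 kg standing in the rack's channel; origin at the centre of its underside
- salt_shaker: bystander: salt shaker, 44 mm across, 90 mm high, beside the rack; origin under its centre
- tumbler: bystander: drinking glass, 81 mm across, 91 mm high, beside the rack; origin under its centre
- spare_jar: bystander: spice jar, 44 mm across, 105 mm high, outside the rack; origin under its centre
Things that resemble listed ones, but are neither listed nor needed, are in the scene too. What is shaped like the jar_1 but green is not meant. Leave any green look-alike of the jar_2 alone.

How it is judged (in metres and radians):
On the way, in this order (a step that is already met when the one before it is completed fails the run):
1. the release bar is held up, clear of the teeth (value of joint release_bar above 0.0085 m), for 0.2 s.
2. the bar still up, the row is closed up and the spring pad gives (value of joint spring_pad above 0.001 m and value of joint release_bar above 0.005 m), for 0.1 s.
3. the bar has dropped into a notch with the row under pressure (value of joint spring_pad above 0.001 m and value of joint release_bar below 0.003 m), for 0.2 s.
At the end, for the whole second after the job is handed in: The release bar is down in a notch (lift under 3 mm), the jars press the spring pad in by 1 to 23 mm of its 24 mm, the three jars stand upright (within 7 degrees) on the channel's floor between stop and pad, and everything is at rest and let go of (all of step 3 and value of joint spring_pad below 0.023 m and angle between each of jar_1, jar_2, jar_3's own z axis and vertical below 0.12 rad and x of jar_1 in the frame of rack between -0.012 and 0.012 m and z of jar_1 in the frame of rack between 0.002 and 0.012 m and linear speed of each of jar_1, jar_2, jar_3 below 0.02 m/s and x of jar_2 in the frame of rack between -0.012 and 0.012 m and z of jar_2 in the frame of rack between 0.002 and 0.012 m and x of jar_3 in the frame of rack between -0.012 and 0.012 m and z of jar_3 in the frame of rack between 0.002 and 0.012 m and velocity of joint carriage between -0.01 and 0.01 m/s); the robot touches nothing.
It fails at once if a jar is pressed from all sides together with more than 30 N (contact force between any of jar_1, jar_2, jar_3 and anything else above 30 N).
It fails at once if the spring pad is pressed to its end (over 23.5 mm) (value of joint spring_pad above 0.0235 m).
It fails at once if a jar in the rack tips (over 20 degrees) (angle between any of jar_1, jar_2, jar_3's own z axis and vertical above 0.35 rad).
It fails at once if a bystander is moved by more than 15 mm (distance of any of salt_shaker, tumbler, spare_jar from where it was at the start of the episode above 0.015 m).
It also fails if it takes over 51 s, if anything falls off the work surface, if the arm or the gripper's body presses on something with over 40 N, if the wrist force passes 120 N, or if a joint passes its speed limit or range.

## Working session

There is one attempt and no reset: what is moved stays moved. The work goes in short steps, Python scripts to look and compute and a shell command to move; the robot and the scene stay as the last step left them, time stands still between calls to the robot, and variables do not carry over. Pictures are saved under pics/ and viewed, at most 10 in all, crops included, and the job is handed in when it is done.

```bash
mkdir -p pics; ls
python3 - <<'E'
from station import bot, viewer
import cv2
s=bot.read_state();print(s['clock'],s['position'],s['orientation'],s['finger_gap'],s['ft_force'],bot.tip_extent)
for n in('scene','top'):
    c=viewer.read_camera(n);cv2.imwrite(f'pics/{n}0.png',c['frame'][:,:,::-1])
    print({k:v for k,v in c.items() if k!='frame'})
E
```

```text
pics
0.0 [ 133.31211755 -507.54389456  249.72751721] [-1.79926507e+02 -1.63577386e-02  1.47128591e+01] 85.54459528691785 [-0.35831077  0.03927061 -0.28392728] 19.0
{'vertical_fov': 45.79655794540389, 'cx': 286.24230777100627, 'cy': 213.91709867261693, 'k1': -0.08265182001856124, 'world_from_camera': array([[ 9.27101467e-01,  1.53455502e-01, -3.41956545e-01,
         7.97810966e+02],
       [ 3.74442576e-01, -4.19614648e-01,  8.26871395e-01,
        -7.33329952e+02],
       [-1.66020104e-02, -8.94636774e-01, -4.46485629e-01,
         4.87849980e+02],
       [ 0.00000000e+00,  0.00000000e+00,  0.00000000e+00,
         1.00000000e+00]])}
{'vertical_fov': 44.3565133870354, 'cx': 280.0706508753822, 'cy': 208.8260528589571, 'k1': -0.136844612103241, 'world_from_camera': array([[ 2.59266331e-02, -9.92712496e-01,  1.17684788e-01,
         3.77019504e+02],
       [-9.99621016e-01, -2.68350189e-02, -6.14056673e-03,
         3.41385099e+00],
       [ 9.25389085e-03, -1.17480983e-01, -9.93032016e-01,
         1.02439300e+03],
       [ 0.00000000e+00,  0.00000000e+00,  0.00000000e+00,
         1.00000000e+00]])}
```

View pics/scene0.png

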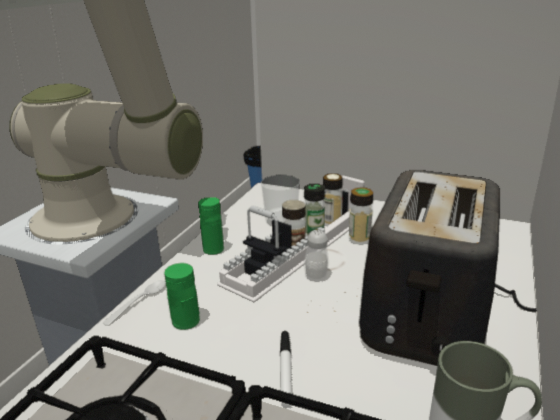

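View pics/top0.png

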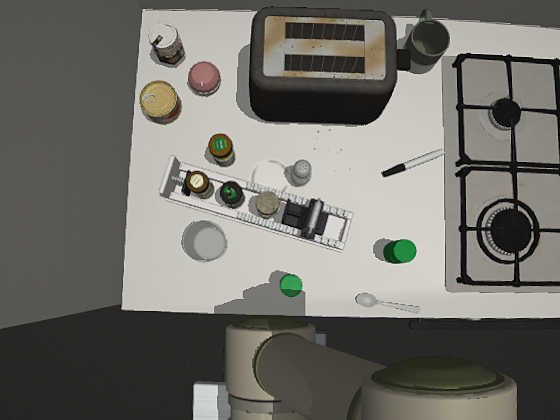

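```bash
cat > h.py <<'E'
import numpy as np, cv2
from station import bot, viewer
def cam(n):
    c=viewer.read_camera(n);f=c['frame'].shape[0]/2/np.tan(np.radians(c['vertical_fov']/2))
    return c,f
def ray(c,f,u,v):
    xd=np.array([(u-c['cx'])/f,(v-c['cy'])/f]);x=xd.copy()
    for _ in range(20): x=xd/(1+c['k1']*(x@x))
    M=c['world_from_camera'];return M[:3,3],M[:3,:3]@np.array([x[0],x[1],1])
def at_z(c,f,u,v,z):
    o,d=ray(c,f,u,v);return o+d*(z-o[2])/d[2]
def proj(c,f,p):
    M=c['world_from_camera'];q=M[:3,:3].T@(np.array(p)-M[:3,3]);x=q[:2]/q[2]
    x=x*(1+c['k1']*(x@x));return x*f+[c['cx'],c['cy']]
def crop(c,u0,v0,u1,v1,s,name):
    cv2.imwrite(name,cv2.resize(c['frame'][v0:v1,u0:u1,::-1],None,fx=s,fy=s,interpolation=cv2.INTER_CUBIC))
E
python3 - <<'E'
from h import *
c,f=cam('top');crop(c,155,140,365,265,3.8,'pics/t1.png')
c,f=cam('scene');crop(c,210,165,390,300,4.4,'pics/s1.png')
E
```

```text
(no output)
```

View pics/t1.png

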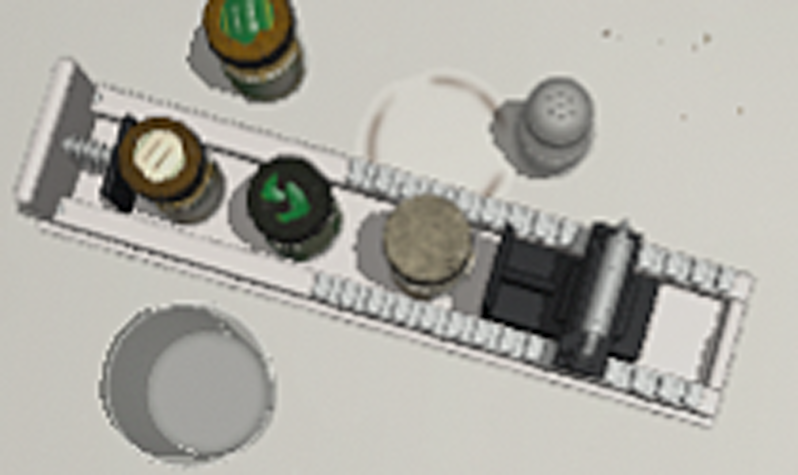

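View pics/s1.png

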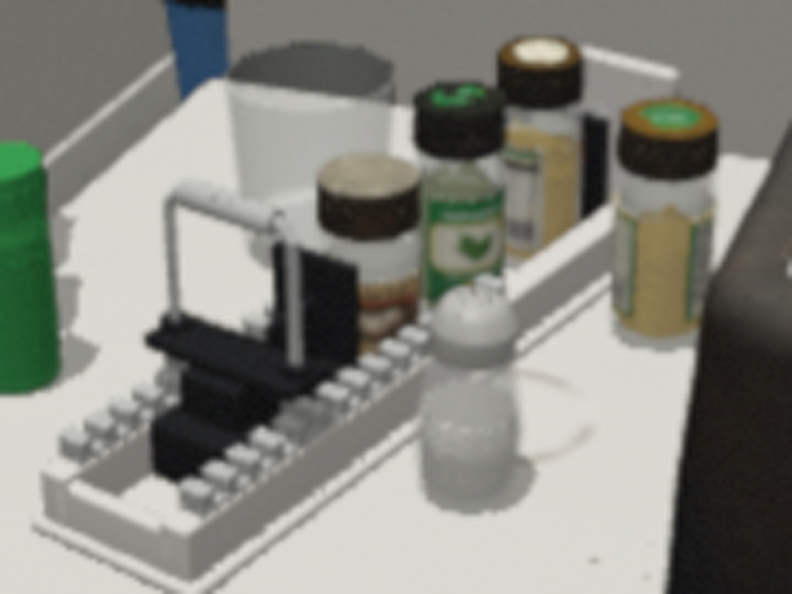

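Run:
```python
from h import *
c,f=cam('top');T=lambda u,v,z:at_z(c,f,155+u/3.8,140+v/3.8,z)
C=c,f
print('bar ends',T(626,230,114),T(590,350,114))
b=(T(626,230,114)+T(590,350,114))/2;print('bar',b)
# base plate corners: right-bottom ; left-bottom ; bar dir
p1=T(712,425,0);print('base RB',p1)
print('teeth right top', T(745,275,36),T(712,405,36))
print('fixed wall top edge far/near', T(65,58,76),T(18,195,76))
s,fs=cam('scene');print('scene bar z114',at_z(s,fs,210+231/4.4,165+206/4.4,114))
o,d=ray(c,f,155+609/3.8,140+288/3.8);o2,d2=ray(s,fs,210+231/4.4,165+206/4.4)
A=np.stack([d,-d2],1);t=np.linalg.lstsq(A,o2-o,rcond=None)[0];print(o+d*t[0],o2+d2*t[1])
# scene base corners
S=lambda u,v,z:at_z(s,fs,210+u/4.4,165+v/4.4,z)
print('base -y corners scene',S(35,524,0),S(190,594,0))
for n,u,v,z in(('j3',160,155,111),('j2?',290,200,111),('j1',428,240,102)):print(n,T(u,v,z))
```

```text
bar ends [501.74536744 -72.64364885 114.        ] [444.82140361 -56.7910407  114.        ]
bar [473.28338552 -64.71734477 114.        ]
base RB [ 415.5599556  -129.15096187    0.        ]
teeth right top [ 490.96109147 -140.40373231   36.        ] [ 424.31472342 -124.34766762   36.        ]
fixed wall top edge far/near [585.69433732 203.94312965  76.        ] [516.32165139 223.58282965  76.        ]
scene bar z114 [470.51472685 -47.44680603 114.        ]
[473.29807634 -64.54213782 121.81523524] [477.61350124 -62.32302252 122.10848507]
base -y corners scene [ 4.14988150e+02 -1.21586674e+02  5.68434189e-14] [ 4.91536459e+02 -1.41272027e+02 -5.68434189e-14]
j3 [532.07258987 148.50588498 111.        ]
j2? [512.1339409   85.91537815 111.        ]
j1 [496.02617933  20.42529447 102.        ]
```

```bash
cat > ov.py <<'E'
from h import *
import sys
def overlay(x,y,yaw,yb,lift,name):
    a=np.radians(yaw);ex=np.array([np.cos(a),np.sin(a),0]);ey=np.array([-np.sin(a),np.cos(a),0]);ez=np.array([0,0,1])
    W=lambda X,Y,Z:np.array([x,y,0])+ex*X+ey*Y+ez*Z
    segs=[]
    r=[(-42,-186),(42,-186),(42,186),(-42,186)]
    for z in (0,): segs+=[(W(*r[i],z),W(*r[(i+1)%4],z),(0,0,255)) for i in range(4)]
    for Y in (yb-6,yb+6): segs.append((W(-23,Y,114+lift),W(23,Y,114+lift),(255,0,255)))
    segs.append((W(-23,yb,120+lift),W(23,yb,120+lift),(255,255,0)))
    segs.append((W(-21.5,yb+55,80),W(21.5,yb+55,80),(0,160,0)))
    for z in (8,72): segs.append((W(-21.5,138,z),W(21.5,138,z),(0,160,255)))
    ims=[]
    for n,(u0,v0,u1,v1),s in(('top',(155,140,365,265),3.8),('scene',(210,170,390,305),3.4)):
        c,f=cam(n);im=cv2.resize(c['frame'][v0:v1,u0:u1,::-1],None,fx=s,fy=s,interpolation=cv2.INTER_CUBIC)
        for p,q,col in segs:
            P,Q=[tuple(int(k) for k in np.round((proj(c,f,w)-[u0,v0]+.5)*s)) for w in(p,q)]
            cv2.line(im,P,Q,col,1,cv2.LINE_AA)
        cv2.imwrite(f'pics/{name}_{n}.png',im); ims.append(im)
    return ims
E
python3 -c "
from ov import *
a,b=overlay(500.7,49.3,-15.5,-117,0,'o1')
h=max(a.shape[0],b.shape[0])
w=800
out=np.zeros((600,800,3),np.uint8)
a=cv2.resize(a,None,fx=.66,fy=.66,interpolation=cv2.INTER_AREA);b=cv2.resize(b,None,fx=.58,fy=.58,interpolation=cv2.INTER_AREA)
print(a.shape,b.shape)
"
```

```text
(314, 527, 3) (266, 355, 3)
```

View pics/o1_top.png

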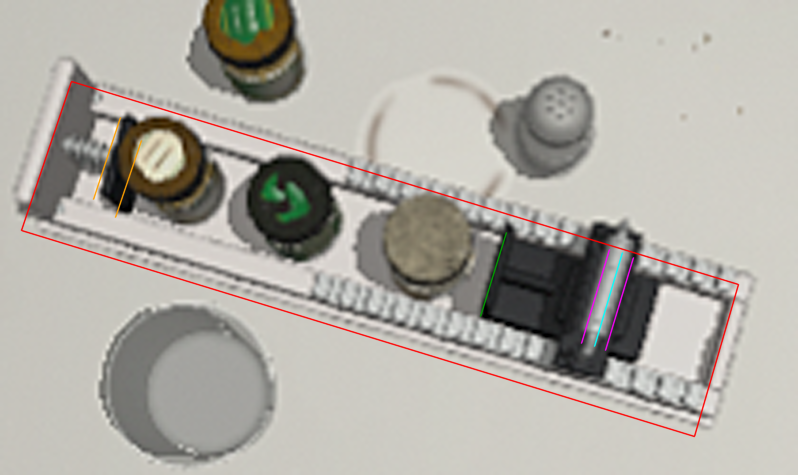

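View pics/o1_scene.png

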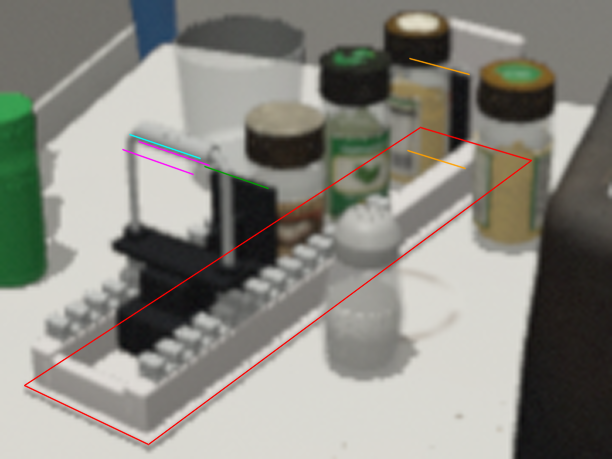

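Run:
```python
from h import *
c,f=cam('top');T=lambda u,v,z:at_z(c,f,155+u/3.8-.5,140+v/3.8-.5,z)
p,q=T(714,427,0),T(38,228,0);d=q-p;print(p,q,np.hypot(*d[:2]),np.degrees(np.arctan2(d[0],d[1])))
ey=d/np.linalg.norm(d);ex=np.array([ey[1],-ey[0],0]);m=(p+q)/2+42*ex;print('centre',m)
loc=lambda P:(round((P-m)@ex,1),round((P-m)@ey,1))
for n,u,v,z in(('barA',626,230,120),('barB',590,350,120),('plateA',508,228,80),('plateB',484,316,80),('padA',135,118,72),('padB',131,208,72),('wallA',65,58,76),('wallB',18,195,76),('j3',160,155,111),('j2',290,200,111),('j1',428,240,102),('spare',250,25,105),('salt',560,110,90)):print(n,loc(T(u,v,z)))
M=bot.read_state();print(M['position'])
```

```text
[ 415.50884982 -129.20437164    0.        ] [511.05566764 230.5756699    0.        ] 372.2510882307974 14.872743170827952
centre [503.87518706  39.90538152   0.        ]
barA (np.float64(26.5), np.float64(-108.0))
barB (np.float64(-32.2), np.float64(-107.3))
plateA (np.float64(17.3), np.float64(-54.3))
plateB (np.float64(-27.2), np.float64(-55.1))
padA (np.float64(19.1), np.float64(138.7))
padB (np.float64(-24.5), np.float64(126.9))
wallA (np.float64(37.6), np.float64(180.8))
wallB (np.float64(-34.5), np.float64(181.9))
j3 (np.float64(-0.0), np.float64(113.3))
j2 (np.float64(-3.2), np.float64(47.7))
j1 (np.float64(-2.0), np.float64(-19.7))
spare (np.float64(73.5), np.float64(92.1))
salt (np.float64(78.7), np.float64(-62.5))
[ 133.32674733 -507.77402801  250.2449479 ]
```

```bash
R='{"dx":0.442,"dy":-0.343,"wz":0.516,"jaw":0.5}'; python3 -m pendant '[{"dx":0.442,"dy":-0.343,"wz":0.516,"jaw":0.5},{"dx":0.442,"dy":-0.343,"wz":0.516,"jaw":0.5},{"dx":0.442,"dy":-0.343,"wz":0.516,"jaw":0.5},{"dx":0.442,"dy":-0.343,"wz":0.516,"jaw":0.5},{"dx":0.442,"dy":-0.343,"wz":0.516,"jaw":0.5},{"dx":0.442,"dy":-0.343,"wz":0.516,"jaw":0.5},{"dx":0.442,"dy":-0.343,"wz":0.516,"jaw":0.5},{"dx":0.442,"dy":-0.343,"wz":0.516,"jaw":0.5},{"dx":0.442,"dy":-0.343,"wz":0.516,"jaw":0.5},{"dx":0.442,"dy":-0.343,"wz":0.516,"jaw":0.5},{"dx":0.442,"dy":-0.343,"wz":0.516,"jaw":0.5},{"dx":0.442,"dy":-0.343,"wz":0.516,"jaw":0.5}]' 20
```

```text
validation failed for argument at $[0]...
```

```bash
python3 -m pendant '[{"dx":0.05,"dy":-0.04,"dz":0,"wx":0,"wy":0,"wz":0.1,"jaw":0.5}]' 20; python3 -m pendant --help | head -20
```

```text
clock: 0.53
position: [155.8, -477.2, 249.6]
orientation: [179.9, 0.1, 8.8]
ft_force: [0.7, 0.1, -0.1]
finger_gap: 75.5
finger_force: 0.0invalid input: not JSON, or not a number
```

```bash
python3 -m pendant '[{"dx":0.378,"dy":-0.358,"dz":0,"wx":0,"wy":0,"wz":0.41,"jaw":0.5},{"dx":0.378,"dy":-0.358,"dz":0,"wx":0,"wy":0,"wz":0.41,"jaw":0.5},{"dx":0.378,"dy":-0.358,"dz":0,"wx":0,"wy":0,"wz":0.41,"jaw":0.5},{"dx":0.378,"dy":-0.358,"dz":0,"wx":0,"wy":0,"wz":0.41,"jaw":0.5},{"dx":0.378,"dy":-0.358,"dz":0,"wx":0,"wy":0,"wz":0.41,"jaw":0.5},{"dx":0.378,"dy":-0.358,"dz":0,"wx":0,"wy":0,"wz":0.41,"jaw":0.5},{"dx":0.378,"dy":-0.358,"dz":0,"wx":0,"wy":0,"wz":0.41,"jaw":0.5},{"dx":0.378,"dy":-0.358,"dz":0,"wx":0,"wy":0,"wz":0.41,"jaw":0.5},{"dx":0.378,"dy":-0.358,"dz":0,"wx":0,"wy":0,"wz":0.41,"jaw":0.5},{"dx":0.378,"dy":-0.358,"dz":0,"wx":0,"wy":0,"wz":0.41,"jaw":0.5},{"dx":0.378,"dy":-0.358,"dz":0,"wx":0,"wy":0,"wz":0.41,"jaw":0.5},{"dx":0.378,"dy":-0.358,"dz":0,"wx":0,"wy":0,"wz":0.41,"jaw":0.5}]' 20
```

```text
clock: 1.53
position: [460.2, -81.0, 250.5]
orientation: [180.0, -0.0, -14.5]
ft_force: [0.7, -2.2, 0.4]
finger_gap: 42.5
finger_force: 0.0
```

```bash
python3 -m pendant '[{"dx":0,"dy":0,"dz":0.04,"wx":0,"wy":0,"wz":0.006,"jaw":0.5},{"dx":0,"dy":0,"dz":0.07,"wx":0,"wy":0,"wz":0.006,"jaw":0.5},{"dx":0,"dy":0,"dz":0.07,"wx":0,"wy":0,"wz":0.006,"jaw":0.5},{"dx":0,"dy":0,"dz":0.07,"wx":0,"wy":0,"wz":0.006,"jaw":0.5}]' 20
```

```text
clock: 1.87
position: [459.0, -83.0, 180.3]
orientation: [-180.0, 0.1, -14.9]
ft_force: [0.3, -0.5, 1.2]
finger_gap: 42.4
finger_force: 0.0
```

```bash
python3 -m pendant '[{"dx":0.0096,"dy":-0.022,"dz":0.01,"wx":0,"wy":0,"wz":0,"jaw":0.5},{"dx":0.0096,"dy":-0.022,"dz":0.03,"wx":0,"wy":0,"wz":0,"jaw":0.5},{"dx":0.0096,"dy":-0.022,"dz":0.03,"wx":0,"wy":0,"wz":0,"jaw":0.5},{"dx":0.0096,"dy":-0.022,"dz":0.03,"wx":0,"wy":0,"wz":0,"jaw":0.5}]' 20
python3 - <<'E'
from h import *
c,f=cam('scene');crop(c,190,120,350,240,5,'pics/s2.png')
E
```

```text
clock: 2.2
position: [474.5, -64.9, 151.8]
orientation: [180.0, -0.1, -14.9]
ft_force: [0.6, -0.0, 0.8]
finger_gap: 43.0
finger_force: 0.0
```

View pics/s2.png

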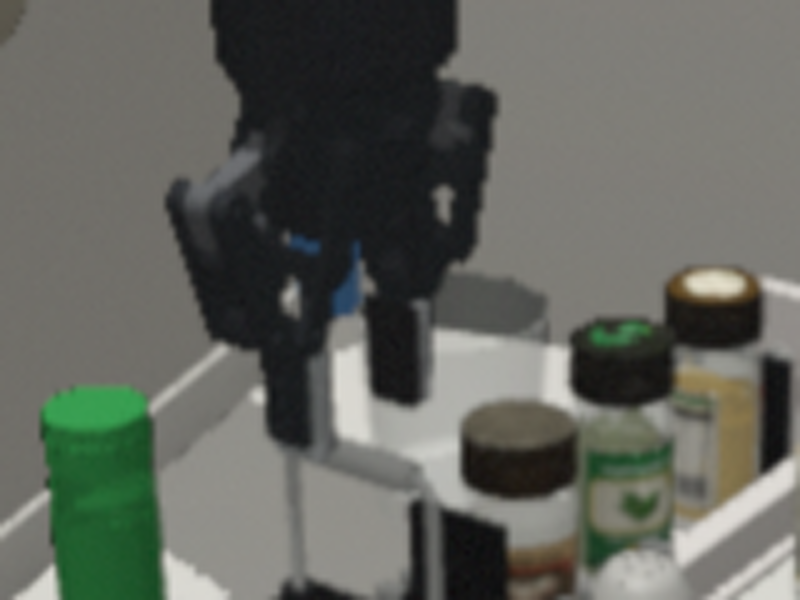

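```bash
python3 -m pendant '[{"dx":0,"dy":0,"dz":0.02,"wx":0,"wy":0,"wz":0,"jaw":0.5},{"dx":0,"dy":0,"dz":0.038,"wx":0,"wy":0,"wz":0,"jaw":0.5},{"dx":0,"dy":0,"dz":0.038,"wx":0,"wy":0,"wz":0,"jaw":0.4},{"dx":0,"dy":0,"dz":0.038,"wx":0,"wy":0,"wz":0,"jaw":0.35},{"dx":0,"dy":0,"dz":0.038,"wx":0,"wy":0,"wz":0,"jaw":0.3},{"dx":0,"dy":0,"dz":0.038,"wx":0,"wy":0,"wz":0,"jaw":0.3}]' 20
```

```text
clock: 2.75
position: [474.9, -64.7, 113.8]
orientation: [180.0, -0.1, -14.9]
ft_force: [0.0, 0.3, -0.5]
finger_gap: 25.7
finger_force: 0.0
```

```bash
python3 -m pendant '[{"dx":0,"dy":0,"dz":0,"wx":0,"wy":0,"wz":0,"jaw":0.25},{"dx":0,"dy":0,"dz":0,"wx":0,"wy":0,"wz":0,"jaw":0.22},{"dx":0,"dy":0,"dz":0,"wx":0,"wy":0,"wz":0,"jaw":0.22}]' 20
```

```text
clock: 3.0
position: [474.3, -64.3, 112.7]
orientation: [180.0, -0.0, -14.8]
ft_force: [0.1, 0.9, -0.1]
finger_gap: 19.1
finger_force: 0.0
```

```bash
python3 -m pendant '[{"dx":0,"dy":0,"dz":0,"wx":0,"wy":0,"wz":0,"jaw":0.18},{"dx":0,"dy":0,"dz":0,"wx":0,"wy":0,"wz":0,"jaw":0.17},{"dx":0,"dy":0,"dz":0,"wx":0,"wy":0,"wz":0,"jaw":0.17}]' 20
```

```text
clock: 3.25
position: [474.5, -63.6, 112.6]
orientation: [-179.9, -0.0, -14.9]
ft_force: [1.4, 4.9, 2.8]
finger_gap: 14.3
finger_force: 2.7
```

```bash
python3 -m pendant '[{"dx":0,"dy":-0.0013,"dz":0,"wx":0,"wy":0,"wz":0,"jaw":0.14},{"dx":0,"dy":-0.0013,"dz":0,"wx":0,"wy":0,"wz":0,"jaw":0.05},{"dx":0,"dy":-0.0013,"dz":0,"wx":0,"wy":0,"wz":0,"jaw":0},{"dx":0,"dy":-0.0013,"dz":0,"wx":0,"wy":0,"wz":0,"jaw":0},{"dx":0,"dy":-0.0013,"dz":0,"wx":0,"wy":0,"wz":0,"jaw":0}]' 30
```

```text
clock: 3.67
position: [474.7, -63.0, 112.5]
orientation: [-180.0, -0.0, -14.9]
ft_force: [-1.0, 1.5, 5.1]
finger_gap: 11.1
finger_force: 29.3
```

```bash
python3 -m pendant '[{"dx":0,"dy":0,"dz":-0.003,"wx":0,"wy":0,"wz":0,"jaw":0},{"dx":0,"dy":0,"dz":-0.006,"wx":0,"wy":0,"wz":0,"jaw":0},{"dx":0,"dy":0,"dz":-0.009,"wx":0,"wy":0,"wz":0,"jaw":0},{"dx":0,"dy":0,"dz":-0.0115,"wx":0,"wy":0,"wz":0,"jaw":0},{"dx":0,"dy":0,"dz":-0.0115,"wx":0,"wy":0,"wz":0,"jaw":0},{"dx":0,"dy":0,"dz":-0.0115,"wx":0,"wy":0,"wz":0,"jaw":0},{"dx":0,"dy":0,"dz":-0.0115,"wx":0,"wy":0,"wz":0,"jaw":0}]' 30
```

```text
clock: 4.25
position: [473.4, -62.7, 121.6]
orientation: [-180.0, 0.2, -14.9]
ft_force: [5.7, -2.7, -20.8]
finger_gap: 10.9
finger_force: 30.2
```

```bash
python3 -m pendant '[{"dx":0,"dy":-0.003,"dz":0,"wx":0,"wy":0,"wz":0,"jaw":0},{"dx":0,"dy":-0.006,"dz":0,"wx":0,"wy":0,"wz":0,"jaw":0},{"dx":0,"dy":-0.009,"dz":0,"wx":0,"wy":0,"wz":0,"jaw":0},{"dx":0,"dy":-0.010,"dz":0,"wx":0,"wy":0,"wz":0,"jaw":0}]' 30
```

```text
clock: 4.58
position: [475.9, -53.4, 121.6]
orientation: [180.0, 0.2, -14.9]
ft_force: [3.1, -5.8, -20.4]
finger_gap: 10.8
finger_force: 30.3
```

```bash
python3 -m pendant '[{"dx":0,"dy":0,"dz":0.0015,"wx":0,"wy":0,"wz":0,"jaw":0},{"dx":0,"dy":0,"dz":0.0015,"wx":0,"wy":0,"wz":0,"jaw":0},{"dx":0,"dy":0,"dz":0.0015,"wx":0,"wy":0,"wz":0,"jaw":0}]' 30
python3 - <<'E'
from h import *
c,f=cam('scene');crop(c,205,170,305,245,7,'pics/s3.png')
E
```

```text
clock: 4.83
position: [476.2, -53.3, 121.5]
orientation: [180.0, 0.2, -14.9]
ft_force: [-2.1, -3.4, -14.3]
finger_gap: 10.9
finger_force: 30.9
```

View pics/s3.png

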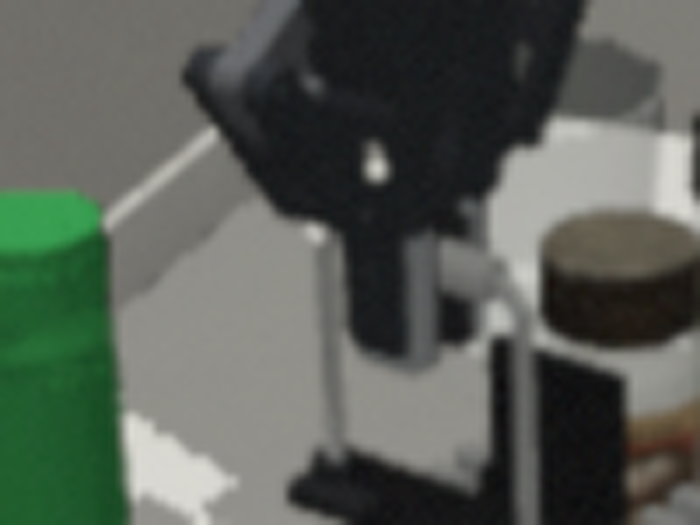

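```bash
python3 -m pendant '[{"dx":0,"dy":-0.002,"dz":0.0025,"wx":0,"wy":0,"wz":0,"jaw":0},{"dx":0,"dy":-0.005,"dz":0.0025,"wx":0,"wy":0,"wz":0,"jaw":0},{"dx":0,"dy":-0.008,"dz":0.0025,"wx":0,"wy":0,"wz":0,"jaw":0},{"dx":0,"dy":-0.011,"dz":0.0025,"wx":0,"wy":0,"wz":0,"jaw":0},{"dx":0,"dy":-0.014,"dz":0.0025,"wx":0,"wy":0,"wz":0,"jaw":0},{"dx":0,"dy":-0.017,"dz":0.0025,"wx":0,"wy":0,"wz":0,"jaw":0},{"dx":0,"dy":-0.02,"dz":0.0025,"wx":0,"wy":0,"wz":0,"jaw":0},{"dx":0,"dy":-0.023,"dz":0.0025,"wx":0,"wy":0,"wz":0,"jaw":0},{"dx":0,"dy":-0.026,"dz":0.0025,"wx":0,"wy":0,"wz":0,"jaw":0},{"dx":0,"dy":-0.028,"dz":0.0025,"wx":0,"wy":0,"wz":0,"jaw":0},{"dx":0,"dy":-0.030,"dz":0.0025,"wx":0,"wy":0,"wz":0,"jaw":0}]' 30
```

```text
clock: 5.8
position: [484.0, -24.4, 119.5]
orientation: [180.0, 0.1, -14.8]
ft_force: [-3.9, -5.6, -9.7]
finger_gap: 10.6
finger_force: 31.2
```

```bash
python3 -m pendant '[{"dx":0,"dy":-0.002,"dz":0,"wx":0,"wy":0,"wz":0,"jaw":0},{"dx":0,"dy":-0.004,"dz":0,"wx":0,"wy":0,"wz":0,"jaw":0},{"dx":0,"dy":-0.006,"dz":0,"wx":0,"wy":0,"wz":0,"jaw":0},{"dx":0,"dy":-0.008,"dz":0,"wx":0,"wy":0,"wz":0,"jaw":0},{"dx":0,"dy":-0.010,"dz":0,"wx":0,"wy":0,"wz":0,"jaw":0},{"dx":0,"dy":-0.012,"dz":0,"wx":0,"wy":0,"wz":0,"jaw":0},{"dx":0,"dy":-0.014,"dz":0,"wx":0,"wy":0,"wz":0,"jaw":0},{"dx":0,"dy":-0.016,"dz":0,"wx":0,"wy":0,"wz":0,"jaw":0},{"dx":0,"dy":-0.018,"dz":0,"wx":0,"wy":0,"wz":0,"jaw":0},{"dx":0,"dy":-0.020,"dz":0,"wx":0,"wy":0,"wz":0,"jaw":0}]' 30
```

```text
clock: 6.63
position: [489.0, -5.3, 119.5]
orientation: [179.9, 0.1, -14.8]
ft_force: [-3.5, -6.9, -9.5]
finger_gap: 10.9
finger_force: 31.2
```

```bash
python3 -m pendant '[{"dx":0,"dy":-0.001,"dz":0,"wx":0,"wy":0,"wz":0,"jaw":0},{"dx":0,"dy":-0.002,"dz":0,"wx":0,"wy":0,"wz":0,"jaw":0},{"dx":0,"dy":-0.003,"dz":0,"wx":0,"wy":0,"wz":0,"jaw":0},{"dx":0,"dy":-0.004,"dz":0,"wx":0,"wy":0,"wz":0,"jaw":0},{"dx":0,"dy":-0.005,"dz":0,"wx":0,"wy":0,"wz":0,"jaw":0}]' 30
```

```text
clock: 7.05
position: [490.3, -0.6, 119.5]
orientation: [179.9, 0.1, -14.8]
ft_force: [-4.2, -7.9, -9.0]
finger_gap: 10.9
finger_force: 31.2
```

```bash
python3 -m pendant '[{"dx":0,"dy":-0.001,"dz":0,"wx":0,"wy":0,"wz":0,"jaw":0},{"dx":0,"dy":-0.002,"dz":0,"wx":0,"wy":0,"wz":0,"jaw":0},{"dx":0,"dy":-0.003,"dz":0,"wx":0,"wy":0,"wz":0,"jaw":0},{"dx":0,"dy":-0.004,"dz":0,"wx":0,"wy":0,"wz":0,"jaw":0},{"dx":0,"dy":-0.005,"dz":0,"wx":0,"wy":0,"wz":0,"jaw":0}]' 30
```

```text
clock: 7.47
position: [491.5, 4.0, 119.5]
orientation: [179.9, 0.1, -14.8]
ft_force: [-5.0, -9.1, -9.4]
finger_gap: 11.0
finger_force: 31.3
```

```bash
python3 -m pendant '[{"dx":0,"dy":-0.001,"dz":0,"wx":0,"wy":0,"wz":0,"jaw":0},{"dx":0,"dy":-0.002,"dz":0,"wx":0,"wy":0,"wz":0,"jaw":0},{"dx":0,"dy":-0.003,"dz":0,"wx":0,"wy":0,"wz":0,"jaw":0},{"dx":0,"dy":-0.003,"dz":0,"wx":0,"wy":0,"wz":0,"jaw":0}]' 30
python3 - <<'E'
from h import *
c,f=cam('top');crop(c,155,130,315,250,5,'pics/t2.png')
E
```

```text
clock: 7.8
position: [492.3, 6.9, 119.5]
orientation: [179.9, 0.1, -14.8]
ft_force: [-4.3, -8.4, -9.9]
finger_gap: 10.8
finger_force: 31.3
```

View pics/t2.png

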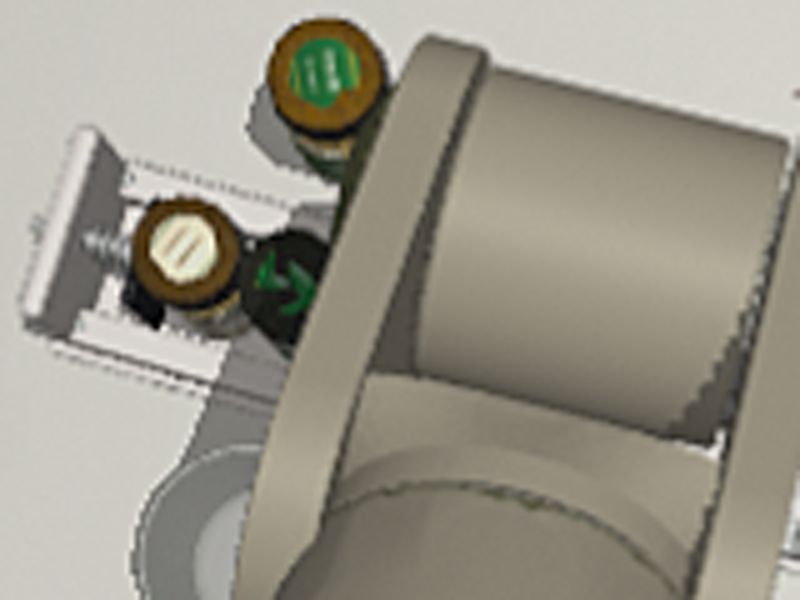

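```bash
cat > loc.py <<'E'
from h import *
m=np.array([503.875,39.905,0]);a=np.radians(14.873);ey=np.array([np.sin(a),np.cos(a),0]);ex=np.array([ey[1],-ey[0],0])
def caps(show=True):
    c,f=cam('top');im=c['frame']
    # white label of the jar 3 cap: brown/orange ring hough circle in rack window
    g=cv2.cvtColor(im,cv2.COLOR_RGB2HSV)[130:250,155:260]
    g=cv2.resize(g,None,fx=4,fy=4,interpolation=cv2.INTER_CUBIC)
    mk=cv2.inRange(g,(5,90,40),(25,255,200))
    n,l,st,ce=cv2.connectedComponentsWithStats(mk)
    for i in range(1,n):
        if st[i,4]>600:
            x,y,w,h,A=st[i];u=155+(x+w/2)/4-.5;v=130+(y+h/2)/4-.5
            P=at_z(c,f,u,v,111);print(w,h,A,'rack xy',round((P-m)@ex,1),round((P-m)@ey,1))
if __name__=='__main__':
    caps()
    p=np.array(bot.read_state()['position']);print('travel',(p-[474.7,-63,p[2]])@ey)
    c,f=cam('top')
    for n,u,v,s,z,o in(('now',187,248,5,111,(155,130)),('wall',90,130,5,76,(155,130)),('wall2',25,320,5,76,(155,130)),('was',160,153,3.8,111,(155,140))):
        P=at_z(c,f,o[0]+u/s-.5,o[1]+v/s-.5,z);print(n,(P-m)@ex,(P-m)@ey)
E
python3 loc.py
```

```text
95 90 3806 rack xy 74.7 93.1
85 84 3313 rack xy -1.6 122.3
travel 72.0568214623143
now -0.32721488911397395 122.19642037422487
wall 36.74764909555447 178.6778285228992
wall2 -39.17333659398382 179.86811580694035
was 0.9118068859700189 113.63694609771063
```

```bash
python3 -m pendant '[{"dx":0,"dy":0,"dz":0.0015,"wx":0,"wy":0,"wz":0,"jaw":0},{"dx":0,"dy":0,"dz":0.003,"wx":0,"wy":0,"wz":0,"jaw":0},{"dx":0,"dy":0,"dz":0.0045,"wx":0,"wy":0,"wz":0,"jaw":0},{"dx":0,"dy":0,"dz":0.006,"wx":0,"wy":0,"wz":0,"jaw":0},{"dx":0,"dy":0,"dz":0.006,"wx":0,"wy":0,"wz":0,"jaw":0}]' 30
```

```text
clock: 8.37
position: [492.3, 7.0, 113.5]
orientation: [179.9, 0.1, -14.8]
ft_force: [-4.0, -6.5, -9.5]
finger_gap: 10.9
finger_force: 31.3
```

```bash
python3 -m pendant '[{"dx":0,"dy":0,"dz":0.001,"wx":0,"wy":0,"wz":0,"jaw":0},{"dx":0,"dy":0,"dz":0.002,"wx":0,"wy":0,"wz":0,"jaw":0},{"dx":0,"dy":0,"dz":0.002,"wx":0,"wy":0,"wz":0,"jaw":0}]' 30
```

```text
clock: 8.62
position: [492.4, 7.0, 111.6]
orientation: [179.9, 0.1, -14.8]
ft_force: [-5.4, -7.7, -9.0]
finger_gap: 11.0
finger_force: 31.4
```

```bash
python3 -m pendant '[{"dx":0,"dy":0,"dz":0.001,"wx":0,"wy":0,"wz":0,"jaw":0},{"dx":0,"dy":0,"dz":0.002,"wx":0,"wy":0,"wz":0,"jaw":0},{"dx":0,"dy":0,"dz":0.002,"wx":0,"wy":0,"wz":0,"jaw":0}]' 30
```

```text
clock: 8.87
position: [492.4, 7.0, 109.7]
orientation: [179.9, 0.1, -14.8]
ft_force: [-4.0, -6.6, -8.1]
finger_gap: 11.0
finger_force: 31.4
```

```bash
python3 -m pendant '[{"dx":0,"dy":0,"dz":0.001,"wx":0,"wy":0,"wz":0,"jaw":0},{"dx":0,"dy":0,"dz":0.002,"wx":0,"wy":0,"wz":0,"jaw":0},{"dx":0,"dy":0,"dz":0.002,"wx":0,"wy":0,"wz":0,"jaw":0}]' 30
python3 - <<'E'
from h import *
c,f=cam('scene');crop(c,205,160,325,250,6.6,'pics/s4.png')
E
```

```text
clock: 9.12
position: [492.4, 7.1, 107.7]
orientation: [179.9, 0.1, -14.8]
ft_force: [-4.0, -6.6, -8.5]
finger_gap: 10.9
finger_force: 31.4
```

View pics/s4.png

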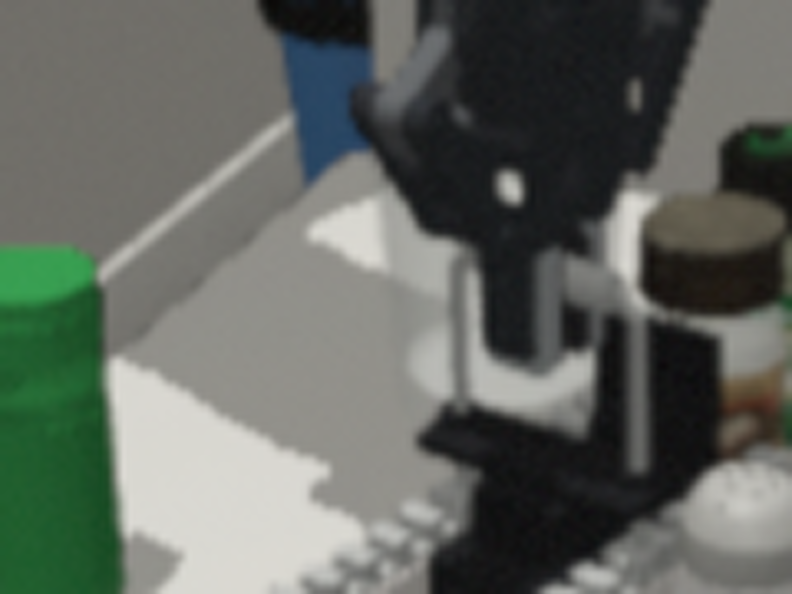

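```bash
python3 -m pendant '[{"dx":0,"dy":0,"dz":0.001,"wx":0,"wy":0,"wz":0,"jaw":0},{"dx":0,"dy":0,"dz":0.0015,"wx":0,"wy":0,"wz":0,"jaw":0},{"dx":0,"dy":0,"dz":0.0015,"wx":0,"wy":0,"wz":0,"jaw":0}]' 30
```

```text
clock: 9.42
position: [492.5, 7.0, 107.3]
orientation: [179.9, 0.1, -14.8]
ft_force: [-10.2, -6.5, 4.1]
finger_gap: 11.1
finger_force: 32.5
```

```bash
python3 -m pendant '[{"dx":0,"dy":0,"dz":-0.0005,"wx":0,"wy":0,"wz":0,"jaw":0.1},{"dx":0,"dy":0,"dz":-0.0005,"wx":0,"wy":0,"wz":0,"jaw":0.18},{"dx":0,"dy":0,"dz":-0.0005,"wx":0,"wy":0,"wz":0,"jaw":0.25},{"dx":0,"dy":0,"dz":-0.0005,"wx":0,"wy":0,"wz":0,"jaw":0.35},{"dx":0,"dy":0,"dz":-0.0005,"wx":0,"wy":0,"wz":0,"jaw":0.45},{"dx":0,"dy":0,"dz":-0.0005,"wx":0,"wy":0,"wz":0,"jaw":0.45},{"dx":0,"dy":0,"dz":-0.0005,"wx":0,"wy":0,"wz":0,"jaw":0.45}]' 20; python3 loc.py
```

```text
clock: 10.0
position: [493.4, 7.7, 107.0]
orientation: [-180.0, -0.0, -14.8]
ft_force: [-0.4, 0.4, -0.4]
finger_gap: 38.3
finger_force: 0.0
94 89 3798 rack xy 74.9 93.3
87 84 3296 rack xy -1.6 122.3
travel 73.0605739253914
now -0.32721488911397395 122.19642037422487
wall 36.74764909555447 178.6778285228992
wall2 -39.17333659398382 179.86811580694035
was 0.9118068859700189 113.63694609771063
```

```bash
python3 -m pendant '[{"dx":0,"dy":0,"dz":-0.01,"wx":0,"wy":0,"wz":0,"jaw":0.5},{"dx":0,"dy":0,"dz":-0.03,"wx":0,"wy":0,"wz":0,"jaw":0.5},{"dx":0,"dy":0,"dz":-0.06,"wx":0,"wy":0,"wz":0,"jaw":0.5},{"dx":0,"dy":0,"dz":-0.1,"wx":0,"wy":0,"wz":0,"jaw":0.5},{"dx":0,"dy":0.04,"dz":-0.13,"wx":0,"wy":0,"wz":0,"jaw":0.5},{"dx":0,"dy":0.08,"dz":-0.13,"wx":0,"wy":0,"wz":0,"jaw":0.5},{"dx":0,"dy":0.12,"dz":-0.13,"wx":0,"wy":0,"wz":0,"jaw":0.5},{"dx":0,"dy":0.16,"dz":-0.13,"wx":0,"wy":0,"wz":0,"jaw":0.5},{"dx":0,"dy":0.20,"dz":-0.13,"wx":0,"wy":0,"wz":0,"jaw":0.5},{"dx":0,"dy":0.22,"dz":-0.13,"wx":0,"wy":0,"wz":0,"jaw":0.5},{"dx":0,"dy":0.22,"dz":-0.13,"wx":0,"wy":0,"wz":0,"jaw":0.5},{"dx":0,"dy":0.22,"dz":-0.13,"wx":0,"wy":0,"wz":0,"jaw":0.5}]' 20
python3 - <<'E'
from loc import *
caps()
# bar height & stop plate check: bright bar edges along a vertical line in the scene image at predicted bar centre
c,f=cam('scene');g=cv2.cvtColor(c['frame'],cv2.COLOR_RGB2GRAY).astype(float)
for X in(-12,-5,0):
    for yb in(-36,):
        P=m+ex*X+ey*yb
        row=[]
        for z in range(100,136,2):
            u,v=proj(c,f,P+[0,0,z]);row.append(int(cv2.getRectSubPix(g.astype(np.float32),(1,1),(float(u),float(v)))[0,0]))
        print(X,row)
E
```

```text
clock: 11.1
position: [436.6, -205.7, 237.3]
orientation: [-180.0, -0.0, -15.0]
ft_force: [0.7, -0.5, -0.3]
finger_gap: 42.7
finger_force: 0.0
95 89 3770 rack xy 75.0 93.1
87 84 3358 rack xy -1.6 122.3
-12 [186, 178, 176, 172, 151, 116, 124, 149, 170, 183, 189, 183, 176, 175, 175, 176, 178, 185]
-5 [192, 184, 178, 173, 153, 121, 127, 151, 171, 184, 189, 184, 176, 175, 175, 175, 175, 177]
0 [186, 185, 179, 171, 151, 128, 129, 152, 172, 184, 187, 182, 176, 175, 174, 174, 174, 174]
```

```bash
python3 -c "
from station import sign_off
print(sign_off())"
```

```text
the job is handed in; nothing more can be done
None
```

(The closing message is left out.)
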